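Set the drip-feed valve of the wet glass lap and hold it

TASK

Set the drip feed of the small wet grinding lap: take the upright revolving handle of the valve's handwheel and screw the valve shut, clockwise, until you feel it seat and it is snugly tight (do not force it, or its soft seat is crushed), then back it off exactly two full turns from shut. Finish there still gripping the handle and keeping it still, because the gland nut under the wheel is tightened next and would drag the setting round; leave the loose things lying about the machine where they are.

Things in the scene. Friction and masses are not known exactly. Their poses are not given: they have to be found in the camera images.
- wheel (a joint): screw angle of the handwheel (rad): 0 where the stem meets its seat and can screw in no further, growing counterclockwise seen from above (opening), 6.283 a turn, end stop at 25.1; starts 0.4 to 1.6 turns open. It turns with an even drag of 0.15 N m (3 to 4 N at the handle) and stays where it is left.
- seat (a joint): elastic give of the soft seat washer (rad): the wheel's extra twist under the torque on it, 4 N m per rad, negative clockwise, 0 when unloaded. Plain turning drag gives 0.04 either way. With the wheel at 0, snugly tight is -0.10 to -0.25 (9 to 22 N push at the handle, 4 to 11 mm of springy travel there); past -0.32 (28 N) the washer is crushed.
- wheel_axis (a point): point on the upright axis of valve and handwheel, fixed to the machine, 157 mm above the bench (mid-handle height when shut). The dark steel five-spoked wheel is 111 mm across, rim top 130 mm above the bench when shut, hub no higher. It is on a screw stem: wheel and handle rise 1.5 mm per turn of opening.
- handle: the wheel's revolving handle: upright smooth black sleeve, 20 mm diameter, 50 mm tall, free to spin on its own pin, 45 mm from the wheel's axis. Origin: centre of its lower end, 132 mm above the bench when shut (2 mm over the rim); z up. Nothing else within reach of it stands higher than 135 mm above the bench.
- handle_mid (a point): middle of the handle on its own axis, 25 mm above its lower end: the place to grip it. Its direction from wheel_axis, seen from above, is the wheel's angle in the world; when the wheel reads 0 (or whole turns) it points along wet_lap's x axis.
- wet_lap: the fixed machine: plywood board 305 x 230 x 18 mm with a brass valve and copper pipes at its near right corner, behind it a grey motor housing, round black splash pan (180 mm across, rim 96 mm high), flat disc and bent copper drip tube (131 mm high). Origin: on the bench under the valve's axis; x toward the far end, lap centre at x 150, y 62 mm; board x -60 to 245, y -67 to 163 mm.
- abrasive_stone: bystander: dark sharpening stone bar 26 x 98 x 20 mm lying to the right of the board; origin at the centre of its underside
- glass_strip_2: bystander: foil-edged glass strip 19 x 57 x 4 mm, lying flat in front of the board; origin at the centre of its underside
- glass_strip_6: bystander: foil-edged glass strip 19 x 59 x 4 mm, lying flat in front of the board; origin at the centre of its underside
- cutting_oil: bystander: small oil bottle with screw cap, 35 mm diameter, 73 mm tall, standing to the right of the board; origin at the centre of its underside

How it is judged:
By the outcome, as a careful person would: the job done as asked, in the order asked, and still so for the second after the job is handed in, while the arm keeps its last pose, push and grip.
It also fails if it takes over 66 s, if anything falls off the work surface, if the arm or the gripper's body presses on something with over 40 N, if the wrist force passes 120 N, or if a joint passes its speed limit or range.

ROBOT

A 7-joint arm with a two-finger parallel gripper is mounted at the origin on a cart in front of the work surface, level with it; the furniture and walls round the work are solid. World frame = base frame: x ahead of the robot, y to its left, z up, the work surface at z = 0. Lengths are in mm, angles in rad, forces in N, time in s.
With the tool pointing down it reaches from about 425 to 950 mm from the base axis. Payload 16.7 kg.
Tool frame: the origin (TCP) lies at the very end of the fingers, on their centre line; the grasp point (between the pads) lies hold_point_z behind it (hold_point_z is the distance from the TCP to the grasp point, in mm); z points along the fingers, y is the line along which they close (so a half turn about z gives the same grasp; the last joint's range is limited). The gripper opens to 94 mm and grips with 3 to 60 N. Pads are 16 mm wide; open, the fingers measure 119 mm over their backs; the gripper's body (75 mm by 177 mm) begins 78 mm behind the grasp point.
Start: joints at [-1.425, 0.426, 0.074, 1.606, -0.034, 1.111, -0.067], TCP at [196.77, 645.644, 205.467] pointing down, gripper open.
Joint ranges: [-2.85, 2.85], [-0.5, 2.14], [-1.23, 1.37], [0.21, 2.46], [-1.02, 4.16], [0.16, 2.05], [-2.73, 2.73]. Speed limits (rad/s): [1.89, 1.89, 2.39, 2.39, 3.01, 3.01, 3.01].

INTERFACE

Orientations are given as a rotation vector (axis times angle).
In Python, from plant import * gives the robot as it stands.
- The arm moves only by the tool step_arm, never from a script. Its argument "deltas" is a list of rows, each an object of numbers: "tx", "ty", "tz": the shift along the tool's x, y, z in m; "wx", "wy", "wz": the turn, a rotation vector about the tool's x, y, z in rad; "fingers": the opening in per cent of the stroke, from 0 (shut) to 100 (fully open). In form: [{"tx": .., "ty": .., "tz": .., "wx": .., "wy": .., "wz": .., "fingers": ..}, ...]. A call has exactly 10 rows; each row is the pose to reach, as a shift and turn from the pose commanded when the call began, along the tool's axes at that moment; what a row does not reach only later rows make up. A row lasts 1/12 s, in which the tool goes at most 41.7 mm and 7.16 degrees, less where a joint would pass 70% of its speed; a pose out of reach is approached as far as the arm can. A call with a gripper value outside its range is refused whole. The fingers move at their own pace and stop on an object; "force" is the grip in N (left out, the last holds). Time passes only in rows, so rows that repeat a pose let the fingers close, or fill a call up. It gives the time, the measured TCP pose, the force, the opening and the grip force at its end, in the units of the state.
- get_state(): the state, without advancing time (a new reading comes with each control period).
- get_image(name): name is "scene" or "top" or "wrist"; returns a dict with "frame" (400x640x3 uint8, red, green, blue), "z_map" (400x640 float32, mm along the optical axis (not along the pixel's ray), 0 where there is no reading), "fovy" (degrees; the focal length in pixels is half the picture's height over the tangent of half this angle, whatever the lens; pixels are square), "cx", "cy" (the principal point, pixels), "origin" and "attitude" of the camera in the world. Camera axes: x right, y up, looking along -z (the intrinsics and any distortion apply to the point x, -y, -z); pixel columns grow to the right and rows downward; lengths in mm; the calibration is good to about 2 mm. A picture is of the moment at which its call begins.
- hand_in(): hands the job in; it is judged then, once.
The state is a dict: "t": time; "qpos": joint angles; "joint_vel": joint speeds; "joint_torque": joint torques, N m; "eef_pos": TCP position; "eef_rot": TCP orientation; "ft_force": force on the tool from outside, world axes, zero at the start; "wrist_torque": the same for the moment, N m; "finger_gap": opening from 0.0 (shut) to 1.0 (fully open); "finger_force": force on a finger pad.
Only numpy, scipy, OpenCV 4.12 (cv2) and the standard library are available. Lean on these libraries where they do the work, as an engineer would, in place of code of your own. Each camera call takes 0.05 s, during which the arm holds its last target. There are 200 camera calls.

## Working session

There is one attempt and no reset: what is moved stays moved. The work goes in short steps, Python scripts to look and compute and a tool call to move; the robot and the scene stay as the last step left them, time stands still between calls to the robot, and variables do not carry over. Pictures are saved under pics/ and viewed, at most 10 in all, crops included, and the job is handed in when it is done.

Besides the shell and the picture viewer there is one more tool, called after "Call:" as a command line: name --argument value ..., lists and objects as JSON in quotes. step_arm: Moves the arm, as the interface text tells. Its arguments: {"type":"object","properties":{"deltas":{"type":"array","items":{"type":"object","properties":{"tx":{"type":"number"},"ty":{"type":"number"},"tz":{"type":"number"},"wx":{"type":"number"},"wy":{"type":"number"},"wz":{"type":"number"},"fingers":{"type":"number"}}}},"force":{"type":"number"}},"required":["deltas"]}

```bash
mkdir -p pics; ls
python3 - <<'E'
from plant import *
import cv2,numpy as np
s=get_state();print({k:np.round(v,3) for k,v in s.items()})
for n in("top","scene"):
    d=get_image(n);cv2.imwrite(f"pics/{n}0.png",d["frame"][:,:,::-1]);print(n,d["fovy"],d["cx"],d["cy"],d["origin"],d["attitude"])
    np.savez(f"{n}0.npz",**d)
E
```

```text
pics
{'t': np.float64(0.0), 'qpos': array([-1.425,  0.427,  0.074,  1.607, -0.034,  1.111, -0.067]), 'joint_vel': array([-0.   , -0.002,  0.001, -0.001,  0.   ,  0.001, -0.001]), 'joint_torque': array([-1.0000e-03, -9.3585e+01,  3.6670e+00, -4.5419e+01, -4.9000e-02,
        2.1000e-02,  0.0000e+00]), 'eef_pos': array([196.686, 645.264, 204.806]), 'eef_rot': array([-4.630e-01, -3.107e+00,  2.000e-03]), 'ft_force': array([ 0.481, -0.319,  0.744]), 'wrist_torque': array([ 0.002,  0.038, -0.009]), 'finger_force': np.float64(0.0), 'finger_gap': np.float64(1.002)}
top 55.19784199971502 317.76768510157535 196.87906102116156 [ 466.42799099 -106.97109891  956.07253335] [ 0.06065149 -0.00354836 -1.56142589]
scene 46.71426399377722 318.994010642133 201.04000539774822 [175.48297674 353.18386487 729.95808314] [ 0.30787061 -0.88433335 -2.3285242 ]
```

View pics/top0.png

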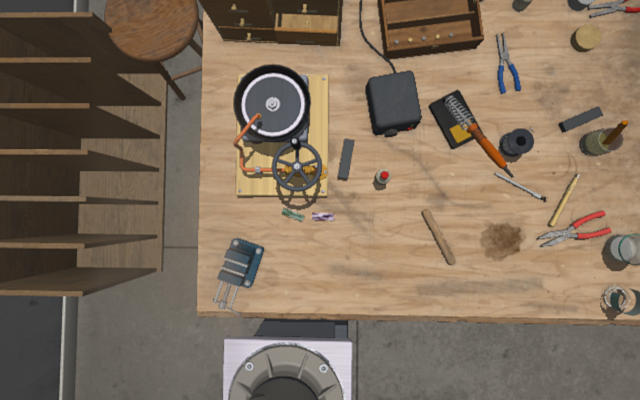

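View pics/scene0.png

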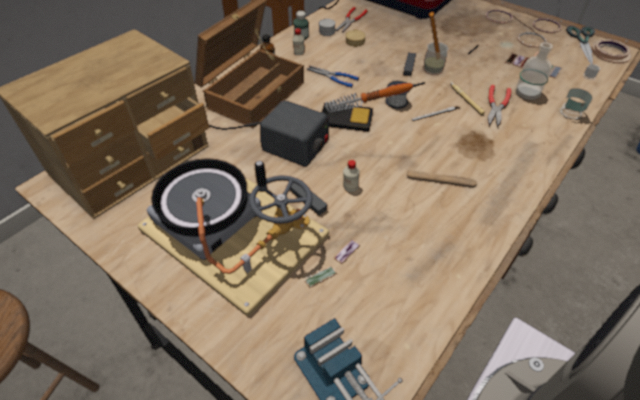

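```bash
cat > h.py <<'E'
import numpy as np,cv2
from scipy.spatial.transform import Rotation as R
def cloud(d):
    h,w=d["z_map"].shape;f=h/2/np.tan(np.radians(float(d["fovy"]))/2)
    u,v=np.meshgrid(np.arange(w),np.arange(h));z=d["z_map"]
    p=np.stack([(u-d["cx"])/f*z,-(v-d["cy"])/f*z,-z],-1)
    P=p@R.from_rotvec(d["attitude"]).as_matrix().T+d["origin"];P[z==0]=np.nan
    return P
def circ(p):
    A=np.c_[2*p,np.ones(len(p))];s=np.linalg.lstsq(A,(p**2).sum(1),rcond=None)[0]
    return s[:2],np.sqrt(s[2]+s[:2]@s[:2])
E
python3 - <<'E'
from h import *
for n in("top","scene"):
    d=dict(np.load(f"{n}0.npz"));P=cloud(d)
    print(n, "bench z",np.nanmedian(P[240:260,300:400,2]) if n=="top" else P[200,400:470:30])
    c0=P[167,297] if n=="top" else P[200,281]
    if n=="top":C=c0
    Q=P.reshape(-1,3);r=np.hypot(Q[:,0]-C[0],Q[:,1]-C[1])
    print(c0)
    hd=Q[(r<75)&(Q[:,2]>145)&(Q[:,2]<200)];print("handle",len(hd),hd.mean(0),hd.min(0),hd.max(0))
    tp=hd[hd[:,2]>np.percentile(hd[:,2],90)-6];print("top",len(tp),tp.mean(0))
    rm=Q[(r>40)&(r<75)&(Q[:,2]>112)&(Q[:,2]<140)]
    c,rad=circ(rm[:,:2]);print("rim",len(rm),c,rad,np.median(rm[:,2]))
    b=Q[(abs(Q[:,2]-18)<7)&(r<350)]
    k=b[:,:2].astype(np.float32)
    print("board",len(b),cv2.minAreaRect(k),np.median(b[:,2]))
d=dict(np.load("top0.npz"))
cv2.imwrite("pics/crop1.png",cv2.resize(d["frame"][60:230,220:400,::-1],None,fx=3.5,fy=3.5,interpolation=cv2.INTER_CUBIC))
E
```

```text
top bench z -0.7872273641209517
[564.92926198 -30.79137359 128.58415197]
handle 95 [610.40677494 -29.75436856 176.29386028] [603.34482484 -38.29852014 146.26068761] [620.24487678 -19.85408997 185.4348505 ]
top 63 [612.09521518 -28.74824405 182.53715996]
rim 701 [567.61658733 -29.41746985] 49.50727171848651 129.46834186683054
board 5688 ((622.3626098632812, -49.787628173828125), (591.8296508789062, 525.5264892578125), 12.157035827636719) 17.5997724383206
scene bench z [[ 448.46496576 -263.58402712   -1.97320441]
 [ 398.96160124 -303.40004834   -1.87660944]
 [ 349.41790501 -343.09352622   -1.64439835]]
[561.57633514 -24.37701231 127.43862569]
handle 223 [607.61252699 -23.81688906 168.11552565] [600.96666582 -35.03039228 145.07165632] [618.89084082 -17.24018758 184.32125213]
top 76 [609.78730728 -25.71428813 181.11418511]
rim 997 [564.55852295 -26.16593825] 49.43999859604503 128.46472521692465
board 8762 ((620.14013671875, -45.785369873046875), (594.6279296875, 531.0045166015625), 11.76659107208252) 16.86415995046775
```

View pics/crop1.png

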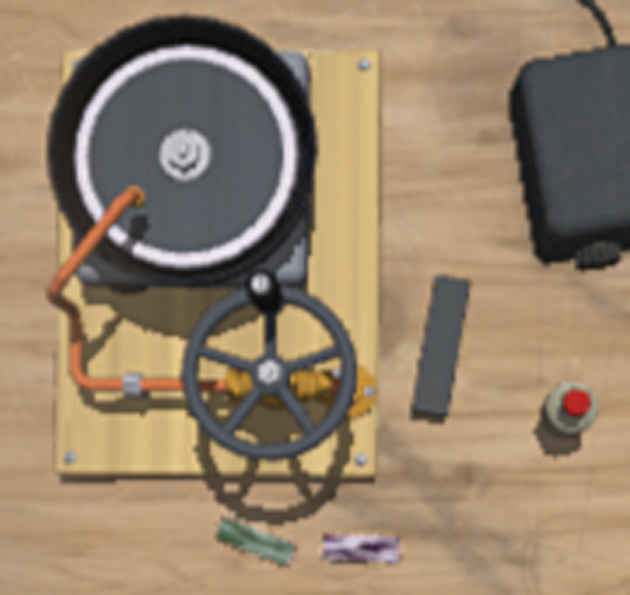

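Run:
```python
from h import *
import plant
print([ (n,getattr(plant,n)) for n in dir(plant) if not n.startswith('__') and not callable(getattr(plant,n))])
for n in("top","scene"):
    d=dict(np.load(f"{n}0.npz"));P=cloud(d)
    z=P[...,2];m=(abs(z-17.5)<5)&(P[...,0]>490)&(P[...,0]<830)&(P[...,1]>-120)&(P[...,1]<170)
    hsv=cv2.cvtColor(d["frame"],cv2.COLOR_RGB2HSV)
    m=m.astype(np.uint8);k,l,st,_=cv2.connectedComponentsWithStats(m);i=1+st[1:,4].argmax()
    b=P[l==i][:,:2].astype(np.float32);r=cv2.minAreaRect(b);print(n,r,cv2.boxPoints(r).round(0).tolist())
    # line fits: near edge (min x per y bin), right edge (min y per x bin)
    for ax in(0,1):
        o=b[:,1-ax];lo,hi=np.percentile(o,5),np.percentile(o,95);e=[]
        for t in np.arange(lo,hi,6):
            s=b[abs(o-t)<3]
            if len(s):e.append((t,s[:,ax].min()))
        e=np.array(e)
        for _ in range(4):
            f=np.polyfit(e[:,0],e[:,1],1);q=abs(np.polyval(f,e[:,0])-e[:,1]);e=e[q<=max(2.0,1.5*np.median(q))]
        print("edge of axis",ax,"slope",f,len(e))
```

```text
[('hold_point_z', 18.8)]
top ((660.2394409179688, 19.26628875732422), (229.64169311523438, 304.0692443847656), 89.86109924316406) [[508.0, -95.0], [812.0, -96.0], [813.0, 134.0], [508.0, 134.0]]
edge of axis 0 slope [3.76870746e-03 5.09272983e+02] 37
edge of axis 1 slope [-1.22867100e-04 -9.44584965e+01] 47
scene ((659.3612670898438, 20.816566467285156), (306.60906982421875, 230.50527954101562), 0.17027929425239563) [[506.0, 136.0], [506.0, -95.0], [813.0, -94.0], [812.0, 137.0]]
edge of axis 0 slope [-1.73361448e-03  5.06884620e+02] 34
edge of axis 1 slope [   1.11013551 -675.10608421] 14
```

Call:
step_arm --deltas '[{"tz": -0.02},{"tz": -0.04},{"tz": -0.05},{"tz": -0.06},{"tz": -0.06},{"tz": -0.06},{"tz": -0.06},{"tz": -0.06},{"tz": -0.06},{"tz": -0.06}]'

```text
validation failed for argument at $.de...
```

Call:
step_arm --deltas '[{"tx": 0,"ty": 0,"tz": -0.02,"wx": 0,"wy": 0,"wz": 0,"fingers": 100},{"tx": 0,"ty": 0,"tz": -0.04,"wx": 0,"wy": 0,"wz": 0,"fingers": 100},{"tx": 0,"ty": 0,"tz": -0.06,"wx": 0,"wy": 0,"wz": 0,"fingers": 100},{"tx": 0,"ty": -0.03,"tz": -0.06,"wx": 0,"wy": 0,"wz": 0,"fingers": 100},{"tx": 0,"ty": -0.06,"tz": -0.06,"wx": 0,"wy": 0,"wz": 0,"fingers": 100},{"tx": 0,"ty": -0.09,"tz": -0.06,"wx": 0,"wy": 0,"wz": 0,"fingers": 100},{"tx": 0,"ty": -0.12,"tz": -0.06,"wx": 0,"wy": 0,"wz": 0,"fingers": 100},{"tx": 0,"ty": -0.15,"tz": -0.06,"wx": 0,"wy": 0,"wz": 0,"fingers": 100},{"tx": 0,"ty": -0.15,"tz": -0.06,"wx": 0,"wy": 0,"wz": 0,"fingers": 100},{"tx": 0,"ty": -0.15,"tz": -0.06,"wx": 0,"wy": 0,"wz": 0,"fingers": 100}]' --force 30

```text
t: 0.93
eef_pos: [152.8, 501.3, 265.9]
eef_rot: [-0.463, -3.107, -0.001]
ft_force: [0.1, 0.4, 0.8]
finger_gap: 0.998
finger_force: 0.0
```

Call:
step_arm --deltas '[{"tx": -0.037,"ty": -0.0065,"tz": 0,"wx": 0,"wy": 0,"wz": -0.03,"fingers": 100},{"tx": -0.073,"ty": -0.013,"tz": 0,"wx": 0,"wy": 0,"wz": -0.06,"fingers": 100},{"tx": -0.11,"ty": -0.0195,"tz": 0,"wx": 0,"wy": 0,"wz": -0.1,"fingers": 100},{"tx": -0.146,"ty": -0.026,"tz": 0,"wx": 0,"wy": 0,"wz": -0.13,"fingers": 100},{"tx": -0.182,"ty": -0.032,"tz": 0,"wx": 0,"wy": 0,"wz": -0.16,"fingers": 100},{"tx": -0.219,"ty": -0.039,"tz": 0,"wx": 0,"wy": 0,"wz": -0.2,"fingers": 100},{"tx": -0.255,"ty": -0.045,"tz": 0,"wx": 0,"wy": 0,"wz": -0.23,"fingers": 100},{"tx": -0.292,"ty": -0.052,"tz": 0,"wx": 0,"wy": 0,"wz": -0.26,"fingers": 100},{"tx": -0.328,"ty": -0.058,"tz": 0,"wx": 0,"wy": 0,"wz": -0.296,"fingers": 100},{"tx": -0.328,"ty": -0.058,"tz": 0,"wx": 0,"wy": 0,"wz": -0.296,"fingers": 100}]' --force 30

```text
t: 1.77
eef_pos: [456.3, 346.9, 265.2]
eef_rot: [0.007, 3.139, -0.003]
ft_force: [0.1, -1.7, -0.7]
finger_gap: 1.001
finger_force: 0.0
```

```bash
python3 -c "
from plant import *
s=get_state();print(s['t'],s['qpos'].round(2),s['eef_pos'],s['eef_rot'])"
```

```text
1.7667 [-1.02  0.21  0.3   1.78 -0.06  1.16  0.87] [456.32212031 346.93907826 265.15490402] [ 0.00714843  3.13930464 -0.003147  ]
```

Call:
step_arm --deltas '[{"tx": -0.015,"ty": -0.037,"tz": 0,"wx": 0,"wy": 0,"wz": 0,"fingers": 100},{"tx": -0.03,"ty": -0.074,"tz": 0,"wx": 0,"wy": 0,"wz": 0,"fingers": 100},{"tx": -0.046,"ty": -0.111,"tz": 0,"wx": 0,"wy": 0,"wz": 0,"fingers": 100},{"tx": -0.061,"ty": -0.148,"tz": 0,"wx": 0,"wy": 0,"wz": 0,"fingers": 100},{"tx": -0.077,"ty": -0.185,"tz": 0,"wx": 0,"wy": 0,"wz": 0,"fingers": 100},{"tx": -0.092,"ty": -0.222,"tz": 0,"wx": 0,"wy": 0,"wz": 0,"fingers": 100},{"tx": -0.107,"ty": -0.259,"tz": 0,"wx": 0,"wy": 0,"wz": 0,"fingers": 100},{"tx": -0.123,"ty": -0.296,"tz": 0,"wx": 0,"wy": 0,"wz": 0,"fingers": 100},{"tx": -0.138,"ty": -0.333,"tz": 0,"wx": 0,"wy": 0,"wz": 0,"fingers": 100},{"tx": -0.15,"ty": -0.36,"tz": 0,"wx": 0,"wy": 0,"wz": 0,"fingers": 100}]' --force 30

```text
t: 2.6
eef_pos: [601.3, -12.5, 265.4]
eef_rot: [0.003, 3.141, -0.002]
ft_force: [-0.1, -0.2, -0.2]
finger_gap: 1.001
finger_force: 0.0
```

Run:
```python
from plant import *
from h import *
s=get_state();print(s['t'],s['qpos'].round(2),s['eef_pos'],s['eef_rot'])
d=get_image("wrist");np.savez("w1.npz",**d);cv2.imwrite("pics/w1.png",d["frame"][:,:,::-1]);print(d["origin"],d["attitude"],d["fovy"])
s=get_state();print(s['t'],s['eef_pos'],s['eef_rot'])
```

```text
2.6 [-0.51  0.28  0.53  1.73 -0.15  1.17  1.63] [601.3308405  -12.48600355 265.37570136] [ 2.68726799e-03  3.14123933e+00 -2.47105122e-03]
[528.04538571 -11.95932569 445.15213111] [-0.19984546 -0.1991941   1.55970713] 63.700655544353516
2.65 [602.53760983 -17.4611136  265.43690911] [ 0.009568    3.14049535 -0.0058115 ]
```

View pics/w1.png

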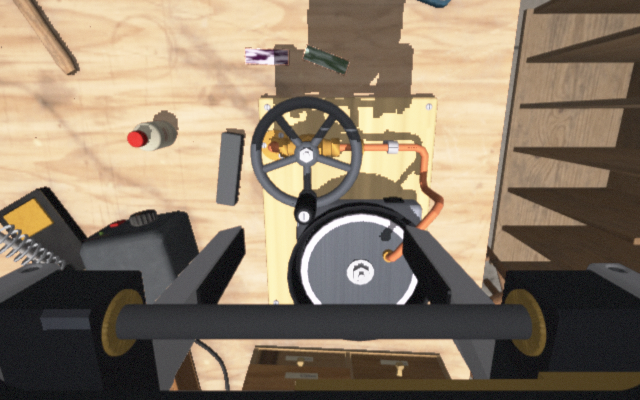

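Run:
```python
from h import *
d=dict(np.load("w1.npz"));P=cloud(d)
print(P[155,306],P[216,303])
Q=P.reshape(-1,3);C=np.array([566,-28]);r=np.hypot(*(Q[:,:2]-C).T)
hd=Q[(r<75)&(r>25)&(Q[:,2]>140)&(Q[:,2]<195)];tp=hd[abs(hd[:,2]-183)<5]
print(len(hd),hd.min(0),hd.max(0),len(tp),tp.mean(0),(tp.max(0)+tp.min(0))/2)
rm=Q[(r>38)&(r<62)&(Q[:,2]>124)&(Q[:,2]<137)];print(circ(rm[:,:2]),len(rm))
b=Q[abs(Q[:,2])<4];print(np.median(b[:,2]))
```

```text
[566.41384847 -28.94257137 132.42791017] [611.62249828 -29.43628744 184.88164234]
580 [601.27640252 -37.99688155 140.05467352] [620.07778118 -18.92279524 186.34463526] 355 [610.00868264 -28.57030752 183.27704166] [610.98532269 -28.44983064 182.20333912]
(array([565.88245145, -28.85297756]), np.float64(48.9889938938065)) 3606
0.07815276858775633
```

Call:
step_arm --deltas '[{"tx": -0.004,"ty": -0.005,"tz": 0,"wx": 0,"wy": 0,"wz": 0,"fingers": 100},{"tx": -0.008,"ty": -0.01,"tz": 0.02,"wx": 0,"wy": 0,"wz": 0,"fingers": 100},{"tx": -0.008,"ty": -0.01,"tz": 0.04,"wx": 0,"wy": 0,"wz": 0,"fingers": 100},{"tx": -0.008,"ty": -0.01,"tz": 0.06,"wx": 0,"wy": 0,"wz": 0,"fingers": 100},{"tx": -0.008,"ty": -0.01,"tz": 0.08,"wx": 0,"wy": 0,"wz": 0,"fingers": 100},{"tx": -0.008,"ty": -0.01,"tz": 0.1,"wx": 0,"wy": 0,"wz": 0,"fingers": 70},{"tx": -0.008,"ty": -0.01,"tz": 0.105,"wx": 0,"wy": 0,"wz": 0,"fingers": 60},{"tx": -0.008,"ty": -0.01,"tz": 0.105,"wx": 0,"wy": 0,"wz": 0,"fingers": 60},{"tx": -0.008,"ty": -0.01,"tz": 0.105,"wx": 0,"wy": 0,"wz": 0,"fingers": 60},{"tx": -0.008,"ty": -0.01,"tz": 0.105,"wx": 0,"wy": 0,"wz": 0,"fingers": 60}]' --force 30

```text
t: 3.48
eef_pos: [608.8, -18.6, 161.6]
eef_rot: [-0.001, 3.14, 0.0]
ft_force: [0.7, 0.2, -0.1]
finger_gap: 0.683
finger_force: 0.0
```

Call:
step_arm --deltas '[{"tx": -0.002,"ty": -0.01,"tz": 0.01,"wx": 0,"wy": 0,"wz": 0,"fingers": 60},{"tx": -0.002,"ty": -0.01,"tz": 0.022,"wx": 0,"wy": 0,"wz": 0,"fingers": 60},{"tx": -0.002,"ty": -0.01,"tz": 0.022,"wx": 0,"wy": 0,"wz": 0,"fingers": 50},{"tx": -0.002,"ty": -0.01,"tz": 0.022,"wx": 0,"wy": 0,"wz": 0,"fingers": 30},{"tx": -0.002,"ty": -0.01,"tz": 0.022,"wx": 0,"wy": 0,"wz": 0,"fingers": 10},{"tx": -0.002,"ty": -0.01,"tz": 0.022,"wx": 0,"wy": 0,"wz": 0,"fingers": 0},{"tx": -0.002,"ty": -0.01,"tz": 0.022,"wx": 0,"wy": 0,"wz": 0,"fingers": 0},{"tx": -0.002,"ty": -0.01,"tz": 0.022,"wx": 0,"wy": 0,"wz": 0,"fingers": 0},{"tx": -0.002,"ty": -0.01,"tz": 0.022,"wx": 0,"wy": 0,"wz": 0,"fingers": 0},{"tx": -0.002,"ty": -0.01,"tz": 0.022,"wx": 0,"wy": 0,"wz": 0,"fingers": 0}]' --force 35

```text
t: 4.32
eef_pos: [610.1, -29.0, 138.7]
eef_rot: [-0.0, 3.141, -0.0]
ft_force: [0.3, -0.2, 0.0]
finger_gap: 0.208
finger_force: 35.0
```

Call:
step_arm --deltas '[{"tx": 0.0006,"ty": -0.007,"tz": 0,"wx": 0,"wy": 0,"wz": 0,"fingers": 0},{"tx": 0.0022,"ty": -0.0139,"tz": 0.0001,"wx": 0,"wy": 0,"wz": 0,"fingers": 0},{"tx": 0.0049,"ty": -0.0204,"tz": 0.0001,"wx": 0,"wy": 0,"wz": 0,"fingers": 0},{"tx": 0.0086,"ty": -0.0265,"tz": 0.0002,"wx": 0,"wy": 0,"wz": 0,"fingers": 0},{"tx": 0.0132,"ty": -0.0318,"tz": 0.0002,"wx": 0,"wy": 0,"wz": 0,"fingers": 0},{"tx": 0.0186,"ty": -0.0364,"tz": 0.0002,"wx": 0,"wy": 0,"wz": 0,"fingers": 0},{"tx": 0.0246,"ty": -0.0401,"tz": 0.0003,"wx": 0,"wy": 0,"wz": 0,"fingers": 0},{"tx": 0.0311,"ty": -0.0428,"tz": 0.0003,"wx": 0,"wy": 0,"wz": 0,"fingers": 0},{"tx": 0.038,"ty": -0.0445,"tz": 0.0004,"wx": 0,"wy": 0,"wz": 0,"fingers": 0},{"tx": 0.045,"ty": -0.045,"tz": 0.0004,"wx": 0,"wy": 0,"wz": 0,"fingers": 0}]'

```text
t: 5.15
eef_pos: [564.3, -74.8, 138.2]
eef_rot: [0.001, 3.141, -0.001]
ft_force: [3.4, -2.4, 4.6]
finger_gap: 0.21
finger_force: 35.0
```

```bash
python3 -c "
from plant import *
get_image('wrist');s=get_state();print(s['t'],s['eef_pos'],s['ft_force'],s['wrist_torque'],s['finger_force'])"
```

```text
5.2 [562.99659121 -74.74837338 138.16552355] [ 1.74250685 -4.11959922  5.82740506] [-0.77855447 -0.69906687 -0.00101385] 35.00078022480011
```

Call:
step_arm --deltas '[{"tx": 0.007,"ty": 0.0003,"tz": 0,"wx": 0,"wy": 0,"wz": 0,"fingers": 0},{"tx": 0.0139,"ty": 0.0018,"tz": 0,"wx": 0,"wy": 0,"wz": 0,"fingers": 0},{"tx": 0.0204,"ty": 0.0045,"tz": 0,"wx": 0,"wy": 0,"wz": 0,"fingers": 0},{"tx": 0.0265,"ty": 0.0082,"tz": 0,"wx": 0,"wy": 0,"wz": 0,"fingers": 0},{"tx": 0.0318,"ty": 0.0128,"tz": 0,"wx": 0,"wy": 0,"wz": 0,"fingers": 0},{"tx": 0.0364,"ty": 0.0182,"tz": 0,"wx": 0,"wy": 0,"wz": 0,"fingers": 0},{"tx": 0.0401,"ty": 0.0242,"tz": 0,"wx": 0,"wy": 0,"wz": 0,"fingers": 0},{"tx": 0.0428,"ty": 0.0307,"tz": 0,"wx": 0,"wy": 0,"wz": 0,"fingers": 0},{"tx": 0.0445,"ty": 0.0376,"tz": 0,"wx": 0,"wy": 0,"wz": 0,"fingers": 0},{"tx": 0.045,"ty": 0.0446,"tz": 0,"wx": 0,"wy": 0,"wz": 0,"fingers": 0}]'

```text
t: 6.03
eef_pos: [519.7, -28.6, 138.0]
eef_rot: [-0.001, 3.142, -0.0]
ft_force: [5.6, -4.2, -0.8]
finger_gap: 0.206
finger_force: 35.0
```

```bash
cat > s.py <<'E'
from plant import *
import numpy as np
get_image('wrist');s=get_state();p=s['eef_pos'];c=np.array([565.1,-29.4])
print(s['t'],p.round(2),s['ft_force'].round(2),s['finger_force'].round(1),'ang',np.degrees(np.arctan2(p[1]-c[1],p[0]-c[0])).round(2),'r',np.hypot(*(p[:2]-c)).round(2))
E
python3 s.py
```

```text
Traceback (most recent call last):
  File "s.py", line 4, in <module>
    print(s['t'],p.round(2),s['ft_force'].round(2),s['finger_force'].round(1),'ang',np.degrees(np.arctan2(p[1]-c[1],p[0]-c[0])).round(2),'r',np.hypot(*(p[:2]-c)).round(2))
                                                   ^^^^^^^^^^^^^^^^^^^^^^^
AttributeError: 'float' object has no attribute 'round'
```

```bash
sed -i "s/s\['finger_force'\].round(1)/s['finger_force']/" s.py; python3 s.py
```

```text
6.1333 [519.91 -27.83 137.94] [ 2.79 -2.78 -0.02] 34.9967497587204 ang 178.01 r 45.22
```

Call:
step_arm --deltas '[{"tx": -0.0006,"ty": 0.007,"tz": 0,"wx": 0,"wy": 0,"wz": 0,"fingers": 0},{"tx": -0.0022,"ty": 0.0139,"tz": 0.0001,"wx": 0,"wy": 0,"wz": 0,"fingers": 0},{"tx": -0.0049,"ty": 0.0204,"tz": 0.0001,"wx": 0,"wy": 0,"wz": 0,"fingers": 0},{"tx": -0.0086,"ty": 0.0265,"tz": 0.0002,"wx": 0,"wy": 0,"wz": 0,"fingers": 0},{"tx": -0.0132,"ty": 0.0318,"tz": 0.0002,"wx": 0,"wy": 0,"wz": 0,"fingers": 0},{"tx": -0.0186,"ty": 0.0364,"tz": 0.0002,"wx": 0,"wy": 0,"wz": 0,"fingers": 0},{"tx": -0.0246,"ty": 0.0401,"tz": 0.0003,"wx": 0,"wy": 0,"wz": 0,"fingers": 0},{"tx": -0.0311,"ty": 0.0428,"tz": 0.0003,"wx": 0,"wy": 0,"wz": 0,"fingers": 0},{"tx": -0.038,"ty": 0.0445,"tz": 0.0003,"wx": 0,"wy": 0,"wz": 0,"fingers": 0},{"tx": -0.045,"ty": 0.045,"tz": 0.0003,"wx": 0,"wy": 0,"wz": 0,"fingers": 0}]'

```text
t: 6.97
eef_pos: [564.0, 15.5, 137.3]
eef_rot: [0.0, -3.139, 0.001]
ft_force: [-4.3, -4.0, 4.1]
finger_gap: 0.204
finger_force: 35.0
```

```bash
python3 s.py
```

```text
7.0167 [565.2   15.48 137.35] [-2.94 -3.04  3.67] 34.99965012073517 ang 89.88 r 44.88
```

Call:
step_arm --deltas '[{"tx": -0.0063,"ty": -0.0004,"tz": 0,"wx": 0,"wy": 0,"wz": 0,"fingers": 0},{"tx": -0.0124,"ty": -0.0017,"tz": 0,"wx": 0,"wy": 0,"wz": 0,"fingers": 0},{"tx": -0.0183,"ty": -0.0039,"tz": 0,"wx": 0,"wy": 0,"wz": 0,"fingers": 0},{"tx": -0.0239,"ty": -0.0068,"tz": 0,"wx": 0,"wy": 0,"wz": 0,"fingers": 0},{"tx": -0.0289,"ty": -0.0105,"tz": 0,"wx": 0,"wy": 0,"wz": 0,"fingers": 0},{"tx": -0.0334,"ty": -0.0149,"tz": 0,"wx": 0,"wy": 0,"wz": 0,"fingers": 0},{"tx": -0.0373,"ty": -0.0198,"tz": 0,"wx": 0,"wy": 0,"wz": 0,"fingers": 0},{"tx": -0.0405,"ty": -0.0253,"tz": 0,"wx": 0,"wy": 0,"wz": 0,"fingers": 0},{"tx": -0.0428,"ty": -0.0311,"tz": 0,"wx": 0,"wy": 0,"wz": 0,"fingers": 0},{"tx": -0.0443,"ty": -0.0372,"tz": 0,"wx": 0,"wy": 0,"wz": 0,"fingers": 0}]'

```text
t: 7.85
eef_pos: [609.5, -21.8, 137.6]
eef_rot: [0.0, -3.141, -0.0]
ft_force: [-3.7, 3.9, -5.1]
finger_gap: 0.209
finger_force: 35.0
```

```bash
python3 s.py
```

```text
7.9 [609.53 -23.3  137.69] [-1.45  2.2  -5.03] 34.998779296875 ang 7.82 r 44.85
```

Call:
step_arm --deltas '[{"tx": -0.0002,"ty": -0.001,"tz": 0,"wx": 0,"wy": 0,"wz": 0,"fingers": 0},{"tx": -0.0003,"ty": -0.002,"tz": 0,"wx": 0,"wy": 0,"wz": 0,"fingers": 0},{"tx": -0.0004,"ty": -0.003,"tz": 0,"wx": 0,"wy": 0,"wz": 0,"fingers": 0},{"tx": -0.0004,"ty": -0.004,"tz": 0,"wx": 0,"wy": 0,"wz": 0,"fingers": 0},{"tx": -0.0004,"ty": -0.005,"tz": 0,"wx": 0,"wy": 0,"wz": 0,"fingers": 0},{"tx": -0.0004,"ty": -0.006,"tz": 0,"wx": 0,"wy": 0,"wz": 0,"fingers": 0},{"tx": -0.0004,"ty": -0.007,"tz": 0,"wx": 0,"wy": 0,"wz": 0,"fingers": 0},{"tx": -0.0004,"ty": -0.007,"tz": 0,"wx": 0,"wy": 0,"wz": 0,"fingers": 0},{"tx": -0.0004,"ty": -0.007,"tz": 0,"wx": 0,"wy": 0,"wz": 0,"fingers": 0},{"tx": -0.0004,"ty": -0.007,"tz": 0,"wx": 0,"wy": 0,"wz": 0,"fingers": 0}]'

```text
t: 8.73
eef_pos: [609.8, -28.5, 137.8]
eef_rot: [-0.0, 3.141, -0.0]
ft_force: [1.1, 3.4, -6.7]
finger_gap: 0.208
finger_force: 35.0
```

```bash
python3 s.py
```

```text
8.7833 [609.8  -28.55 137.84] [ 0.49  3.1  -6.45] 34.99868988990784 ang 1.09 r 44.71
```

Call:
step_arm --deltas '[{"tx": 0,"ty": -0.0005,"tz": 0.0002,"wx": 0,"wy": 0,"wz": 0,"fingers": 0},{"tx": 0,"ty": -0.001,"tz": 0.0004,"wx": 0,"wy": 0,"wz": 0,"fingers": 0},{"tx": 0,"ty": -0.0015,"tz": 0.0005,"wx": 0,"wy": 0,"wz": 0,"fingers": 0},{"tx": 0,"ty": -0.002,"tz": 0.0005,"wx": 0,"wy": 0,"wz": 0,"fingers": 0},{"tx": 0,"ty": -0.0025,"tz": 0.0005,"wx": 0,"wy": 0,"wz": 0,"fingers": 0},{"tx": 0,"ty": -0.003,"tz": 0.0005,"wx": 0,"wy": 0,"wz": 0,"fingers": 0},{"tx": 0,"ty": -0.0035,"tz": 0.0005,"wx": 0,"wy": 0,"wz": 0,"fingers": 0},{"tx": 0,"ty": -0.004,"tz": 0.0005,"wx": 0,"wy": 0,"wz": 0,"fingers": 0},{"tx": 0,"ty": -0.004,"tz": 0.0005,"wx": 0,"wy": 0,"wz": 0,"fingers": 0},{"tx": 0,"ty": -0.004,"tz": 0.0005,"wx": 0,"wy": 0,"wz": 0,"fingers": 0}]'

```text
t: 9.62
eef_pos: [609.8, -32.4, 137.4]
eef_rot: [-0.0, 3.141, 0.0]
ft_force: [2.6, 4.1, -0.4]
finger_gap: 0.209
finger_force: 35.0
```

```bash
python3 s.py
```

```text
9.6667 [609.87 -32.44 137.44] [ 2.77  4.73 -0.04] 35.00013291835785 ang -3.88 r 44.87
```

Call:
step_arm --deltas '[{"tx": 0,"ty": -0.0005,"tz": 0,"wx": 0,"wy": 0,"wz": 0,"fingers": 0},{"tx": 0,"ty": -0.001,"tz": 0,"wx": 0,"wy": 0,"wz": 0,"fingers": 0},{"tx": 0,"ty": -0.0015,"tz": 0,"wx": 0,"wy": 0,"wz": 0,"fingers": 0},{"tx": 0.0001,"ty": -0.002,"tz": 0,"wx": 0,"wy": 0,"wz": 0,"fingers": 0},{"tx": 0.0002,"ty": -0.0025,"tz": 0,"wx": 0,"wy": 0,"wz": 0,"fingers": 0},{"tx": 0.0003,"ty": -0.003,"tz": 0,"wx": 0,"wy": 0,"wz": 0,"fingers": 0},{"tx": 0.0004,"ty": -0.0035,"tz": 0,"wx": 0,"wy": 0,"wz": 0,"fingers": 0},{"tx": 0.0005,"ty": -0.004,"tz": 0,"wx": 0,"wy": 0,"wz": 0,"fingers": 0},{"tx": 0.0005,"ty": -0.004,"tz": 0,"wx": 0,"wy": 0,"wz": 0,"fingers": 0},{"tx": 0.0005,"ty": -0.004,"tz": 0,"wx": 0,"wy": 0,"wz": 0,"fingers": 0}]'

```text
t: 10.5
eef_pos: [609.5, -35.4, 137.4]
eef_rot: [-0.002, 3.141, 0.002]
ft_force: [4.0, 9.0, -1.2]
finger_gap: 0.207
finger_force: 35.0
```

```bash
python3 s.py
```

```text
10.55 [609.54 -35.38 137.42] [ 2.95  8.53 -0.86] 35.00491797924042 ang -7.66 r 44.84
```

Call:
step_arm --deltas '[{"tx": 0.0001,"ty": -0.0005,"tz": 0,"wx": 0,"wy": 0,"wz": 0,"fingers": 0},{"tx": 0.0002,"ty": -0.001,"tz": 0,"wx": 0,"wy": 0,"wz": 0,"fingers": 0},{"tx": 0.0003,"ty": -0.0015,"tz": 0,"wx": 0,"wy": 0,"wz": 0,"fingers": 0},{"tx": 0.0004,"ty": -0.002,"tz": 0,"wx": 0,"wy": 0,"wz": 0,"fingers": 0},{"tx": 0.0005,"ty": -0.0025,"tz": 0,"wx": 0,"wy": 0,"wz": 0,"fingers": 0},{"tx": 0.0006,"ty": -0.003,"tz": 0,"wx": 0,"wy": 0,"wz": 0,"fingers": 0},{"tx": 0.0007,"ty": -0.0035,"tz": 0,"wx": 0,"wy": 0,"wz": 0,"fingers": 0},{"tx": 0.0008,"ty": -0.004,"tz": 0,"wx": 0,"wy": 0,"wz": 0,"fingers": 0},{"tx": 0.0008,"ty": -0.004,"tz": 0,"wx": 0,"wy": 0,"wz": 0,"fingers": 0},{"tx": 0.0008,"ty": -0.004,"tz": 0,"wx": 0,"wy": 0,"wz": 0,"fingers": 0}]'

```text
t: 11.38
eef_pos: [609.1, -38.4, 137.5]
eef_rot: [-0.003, 3.141, 0.003]
ft_force: [4.9, 12.6, -1.0]
finger_gap: 0.212
finger_force: 35.0
```

```bash
python3 s.py
```

```text
11.4333 [609.08 -38.31 137.48] [ 5.15 13.01 -0.88] 35.01427888870239 ang -11.45 r 44.87
```

Run:
```python
import numpy as np
def rows(a0,a1,p0=None):
    a=np.radians(np.linspace(a0,a1,11)[1:]);p0=p0 or (45*np.cos(np.radians(a0)),45*np.sin(np.radians(a0)))
    for t,f in zip(a,np.arange(1,11)/10): print(round(-(45*np.cos(t)-p0[0]),1),round(45*np.sin(t)-p0[1],1))
    print()
rows(-14.5,90,(43.4,-11.2));rows(90,270);rows(270,450);rows(450,630);rows(630,710)
```

```text
-1.5 8.0
-1.3 16.2
0.3 24.2
3.4 31.8
7.8 38.7
13.4 44.7
20.0 49.6
27.3 53.2
35.2 55.5
43.4 56.2

13.9 -2.2
26.5 -8.6
36.4 -18.5
42.8 -31.1
45.0 -45.0
42.8 -58.9
36.4 -71.5
26.5 -81.4
13.9 -87.8
0.0 -90.0

-13.9 2.2
-26.5 8.6
-36.4 18.5
-42.8 31.1
-45.0 45.0
-42.8 58.9
-36.4 71.5
-26.5 81.4
-13.9 87.8
-0.0 90.0

13.9 -2.2
26.5 -8.6
36.4 -18.5
42.8 -31.1
45.0 -45.0
42.8 -58.9
36.4 -71.5
26.5 -81.4
13.9 -87.8
0.0 -90.0

-6.3 0.4
-12.4 1.7
-18.3 3.9
-23.8 6.8
-28.9 10.5
-33.4 14.9
-37.3 19.8
-40.4 25.3
-42.8 31.1
-44.3 37.2
```

Call:
step_arm --deltas '[{"tx": -0.0015,"ty": 0.008,"tz": 0,"wx": 0,"wy": 0,"wz": 0,"fingers": 0},{"tx": -0.0013,"ty": 0.0162,"tz": -0.0001,"wx": 0,"wy": 0,"wz": 0,"fingers": 0},{"tx": 0.0003,"ty": 0.0242,"tz": -0.0001,"wx": 0,"wy": 0,"wz": 0,"fingers": 0},{"tx": 0.0034,"ty": 0.0318,"tz": -0.0001,"wx": 0,"wy": 0,"wz": 0,"fingers": 0},{"tx": 0.0078,"ty": 0.0387,"tz": -0.0002,"wx": 0,"wy": 0,"wz": 0,"fingers": 0},{"tx": 0.0134,"ty": 0.0447,"tz": -0.0002,"wx": 0,"wy": 0,"wz": 0,"fingers": 0},{"tx": 0.02,"ty": 0.0496,"tz": -0.0003,"wx": 0,"wy": 0,"wz": 0,"fingers": 0},{"tx": 0.0273,"ty": 0.0532,"tz": -0.0003,"wx": 0,"wy": 0,"wz": 0,"fingers": 0},{"tx": 0.0352,"ty": 0.0555,"tz": -0.0004,"wx": 0,"wy": 0,"wz": 0,"fingers": 0},{"tx": 0.0434,"ty": 0.0562,"tz": -0.0004,"wx": 0,"wy": 0,"wz": 0,"fingers": 0}]'

```text
t: 12.27
eef_pos: [564.0, 15.5, 137.7]
eef_rot: [-0.0, 3.141, -0.001]
ft_force: [3.6, -8.3, -1.9]
finger_gap: 0.205
finger_force: 35.0
```

```bash
python3 s.py
```

```text
12.3167 [562.67  15.31 137.59] [ 2.33 -4.   -0.94] 34.99549448490143 ang 93.12 r 44.78
```

Call:
step_arm --deltas '[{"tx": 0.0139,"ty": -0.0025,"tz": 0,"wx": 0,"wy": 0,"wz": 0,"fingers": 0},{"tx": 0.0265,"ty": -0.0089,"tz": -0.0001,"wx": 0,"wy": 0,"wz": 0,"fingers": 0},{"tx": 0.0364,"ty": -0.0188,"tz": -0.0002,"wx": 0,"wy": 0,"wz": 0,"fingers": 0},{"tx": 0.0428,"ty": -0.0314,"tz": -0.0003,"wx": 0,"wy": 0,"wz": 0,"fingers": 0},{"tx": 0.045,"ty": -0.0453,"tz": -0.0004,"wx": 0,"wy": 0,"wz": 0,"fingers": 0},{"tx": 0.0428,"ty": -0.0592,"tz": -0.0005,"wx": 0,"wy": 0,"wz": 0,"fingers": 0},{"tx": 0.0364,"ty": -0.0718,"tz": -0.0006,"wx": 0,"wy": 0,"wz": 0,"fingers": 0},{"tx": 0.0265,"ty": -0.0817,"tz": -0.0007,"wx": 0,"wy": 0,"wz": 0,"fingers": 0},{"tx": 0.0139,"ty": -0.0881,"tz": -0.0007,"wx": 0,"wy": 0,"wz": 0,"fingers": 0},{"tx": 0,"ty": -0.0903,"tz": -0.0007,"wx": 0,"wy": 0,"wz": 0,"fingers": 0}]'

```text
t: 13.15
eef_pos: [563.5, -74.9, 138.3]
eef_rot: [-0.001, -3.139, -0.002]
ft_force: [-4.6, 1.4, 2.7]
finger_gap: 0.21
finger_force: 35.0
```

```bash
python3 s.py
```

```text
13.2 [566.22 -74.68 138.41] [-1.77 -3.43  3.14] 34.99868988990784 ang -88.59 r 45.29
```

Good tracking; continue with the next half turn.

Call:
step_arm --deltas '[{"tx": -0.0139,"ty": 0.0022,"tz": -0.0001,"wx": 0,"wy": 0,"wz": 0,"fingers": 0},{"tx": -0.0265,"ty": 0.0086,"tz": -0.0002,"wx": 0,"wy": 0,"wz": 0,"fingers": 0},{"tx": -0.0364,"ty": 0.0185,"tz": -0.0003,"wx": 0,"wy": 0,"wz": 0,"fingers": 0},{"tx": -0.0428,"ty": 0.0311,"tz": -0.0004,"wx": 0,"wy": 0,"wz": 0,"fingers": 0},{"tx": -0.045,"ty": 0.045,"tz": -0.0005,"wx": 0,"wy": 0,"wz": 0,"fingers": 0},{"tx": -0.0428,"ty": 0.0589,"tz": -0.0006,"wx": 0,"wy": 0,"wz": 0,"fingers": 0},{"tx": -0.0364,"ty": 0.0715,"tz": -0.0007,"wx": 0,"wy": 0,"wz": 0,"fingers": 0},{"tx": -0.0265,"ty": 0.0814,"tz": -0.0008,"wx": 0,"wy": 0,"wz": 0,"fingers": 0},{"tx": -0.0139,"ty": 0.0878,"tz": -0.0008,"wx": 0,"wy": 0,"wz": 0,"fingers": 0},{"tx": 0,"ty": 0.09,"tz": -0.0008,"wx": 0,"wy": 0,"wz": 0,"fingers": 0}]'

```text
t: 14.03
eef_pos: [563.6, 15.7, 139.0]
eef_rot: [-0.001, 3.141, -0.001]
ft_force: [4.2, -11.6, -3.6]
finger_gap: 0.21
finger_force: 35.0
```

```bash
python3 s.py
```

```text
14.0833 [561.23  15.24 138.96] [ 1.37 -3.41  1.85] 34.996857047080994 ang 94.95 r 44.8
```

Call:
step_arm --deltas '[{"tx": 0.0139,"ty": -0.0022,"tz": -0.0001,"wx": 0,"wy": 0,"wz": 0,"fingers": 0},{"tx": 0.0265,"ty": -0.0086,"tz": -0.0002,"wx": 0,"wy": 0,"wz": 0,"fingers": 0},{"tx": 0.0364,"ty": -0.0185,"tz": -0.0003,"wx": 0,"wy": 0,"wz": 0,"fingers": 0},{"tx": 0.0428,"ty": -0.0311,"tz": -0.0004,"wx": 0,"wy": 0,"wz": 0,"fingers": 0},{"tx": 0.045,"ty": -0.045,"tz": -0.0005,"wx": 0,"wy": 0,"wz": 0,"fingers": 0},{"tx": 0.0428,"ty": -0.0589,"tz": -0.0006,"wx": 0,"wy": 0,"wz": 0,"fingers": 0},{"tx": 0.0364,"ty": -0.0715,"tz": -0.0007,"wx": 0,"wy": 0,"wz": 0,"fingers": 0},{"tx": 0.0265,"ty": -0.0814,"tz": -0.0008,"wx": 0,"wy": 0,"wz": 0,"fingers": 0},{"tx": 0.0139,"ty": -0.0878,"tz": -0.0008,"wx": 0,"wy": 0,"wz": 0,"fingers": 0},{"tx": 0,"ty": -0.09,"tz": -0.0008,"wx": 0,"wy": 0,"wz": 0,"fingers": 0}]'

```text
t: 14.92
eef_pos: [563.1, -74.9, 139.9]
eef_rot: [-0.001, -3.139, -0.002]
ft_force: [-4.2, -0.3, 1.9]
finger_gap: 0.202
finger_force: 35.0
```

```bash
python3 s.py
```

```text
14.9667 [565.81 -74.63 139.99] [-1.6  -3.05  2.18] 34.99793350696564 ang -89.1 r 45.24
```

Call:
step_arm --deltas '[{"tx": -0.0063,"ty": 0.0004,"tz": 0,"wx": 0,"wy": 0,"wz": 0,"fingers": 0},{"tx": -0.0124,"ty": 0.0017,"tz": -0.0001,"wx": 0,"wy": 0,"wz": 0,"fingers": 0},{"tx": -0.0183,"ty": 0.0039,"tz": -0.0001,"wx": 0,"wy": 0,"wz": 0,"fingers": 0},{"tx": -0.0238,"ty": 0.0068,"tz": -0.0001,"wx": 0,"wy": 0,"wz": 0,"fingers": 0},{"tx": -0.0289,"ty": 0.0105,"tz": -0.0001,"wx": 0,"wy": 0,"wz": 0,"fingers": 0},{"tx": -0.0334,"ty": 0.0149,"tz": -0.0002,"wx": 0,"wy": 0,"wz": 0,"fingers": 0},{"tx": -0.0373,"ty": 0.0198,"tz": -0.0002,"wx": 0,"wy": 0,"wz": 0,"fingers": 0},{"tx": -0.0404,"ty": 0.0253,"tz": -0.0002,"wx": 0,"wy": 0,"wz": 0,"fingers": 0},{"tx": -0.0428,"ty": 0.0311,"tz": -0.0003,"wx": 0,"wy": 0,"wz": 0,"fingers": 0},{"tx": -0.0443,"ty": 0.0372,"tz": -0.0003,"wx": 0,"wy": 0,"wz": 0,"fingers": 0}]'

```text
t: 15.8
eef_pos: [609.1, -37.5, 140.6]
eef_rot: [0.001, 3.14, -0.001]
ft_force: [3.5, -4.6, -1.6]
finger_gap: 0.209
finger_force: 35.0
```

```bash
python3 s.py
```

```text
15.85 [609.31 -35.81 140.5 ] [ 5.33 -3.25 -1.01] 34.99571084976196 ang -8.25 r 44.67
```

Call:
step_arm --deltas '[{"tx": -0.0003,"ty": 0.001,"tz": 0,"wx": 0,"wy": 0,"wz": 0,"fingers": 0},{"tx": -0.0006,"ty": 0.0022,"tz": 0,"wx": 0,"wy": 0,"wz": 0,"fingers": 0},{"tx": -0.0009,"ty": 0.0034,"tz": 0,"wx": 0,"wy": 0,"wz": 0,"fingers": 0},{"tx": -0.0011,"ty": 0.0046,"tz": 0,"wx": 0,"wy": 0,"wz": 0,"fingers": 0},{"tx": -0.0012,"ty": 0.0058,"tz": 0,"wx": 0,"wy": 0,"wz": 0,"fingers": 0},{"tx": -0.0012,"ty": 0.007,"tz": 0,"wx": 0,"wy": 0,"wz": 0,"fingers": 0},{"tx": -0.0012,"ty": 0.0084,"tz": 0,"wx": 0,"wy": 0,"wz": 0,"fingers": 0},{"tx": -0.0012,"ty": 0.0084,"tz": 0,"wx": 0,"wy": 0,"wz": 0,"fingers": 0},{"tx": -0.0012,"ty": 0.0084,"tz": 0,"wx": 0,"wy": 0,"wz": 0,"fingers": 0},{"tx": -0.0012,"ty": 0.0084,"tz": 0,"wx": 0,"wy": 0,"wz": 0,"fingers": 0}]'

```text
t: 16.68
eef_pos: [610.1, -29.0, 140.2]
eef_rot: [0.0, -3.141, -0.0]
ft_force: [-0.9, -2.0, 0.9]
finger_gap: 0.205
finger_force: 35.0
```

```bash
python3 s.py
```

```text
16.7333 [610.15 -29.03 140.2 ] [-0.92 -2.42  1.43] 34.99640464782715 ang 0.47 r 45.05
```

Call:
step_arm --deltas '[{"tx": 0,"ty": 0.0005,"tz": 0,"wx": 0,"wy": 0,"wz": 0,"fingers": 0},{"tx": 0,"ty": 0.001,"tz": 0,"wx": 0,"wy": 0,"wz": 0,"fingers": 0},{"tx": 0,"ty": 0.0016,"tz": 0,"wx": 0,"wy": 0,"wz": 0,"fingers": 0},{"tx": 0,"ty": 0.0016,"tz": 0,"wx": 0,"wy": 0,"wz": 0,"fingers": 0},{"tx": 0,"ty": 0.0016,"tz": 0,"wx": 0,"wy": 0,"wz": 0,"fingers": 0},{"tx": 0,"ty": 0.0016,"tz": 0,"wx": 0,"wy": 0,"wz": 0,"fingers": 0},{"tx": 0,"ty": 0.0016,"tz": 0,"wx": 0,"wy": 0,"wz": 0,"fingers": 0},{"tx": 0,"ty": 0.0016,"tz": 0,"wx": 0,"wy": 0,"wz": 0,"fingers": 0},{"tx": 0,"ty": 0.0016,"tz": 0,"wx": 0,"wy": 0,"wz": 0,"fingers": 0},{"tx": 0,"ty": 0.0016,"tz": 0,"wx": 0,"wy": 0,"wz": 0,"fingers": 0}]'

```text
t: 17.57
eef_pos: [610.2, -27.4, 140.2]
eef_rot: [0.0, -3.141, 0.0]
ft_force: [-3.2, -3.1, -0.2]
finger_gap: 0.206
finger_force: 35.0
```

```bash
python3 s.py
```

```text
17.6167 [610.25 -27.47 140.17] [-4.16 -3.11 -0.2 ] 34.99588966369629 ang 2.44 r 45.19
```

Call:
step_arm --deltas '[{"tx": 0.0002,"ty": -0.0008,"tz": 0,"wx": 0,"wy": 0,"wz": 0,"fingers": 0},{"tx": 0.0005,"ty": -0.0016,"tz": 0,"wx": 0,"wy": 0,"wz": 0,"fingers": 0},{"tx": 0.0005,"ty": -0.0024,"tz": 0,"wx": 0,"wy": 0,"wz": 0,"fingers": 0},{"tx": 0.0005,"ty": -0.0024,"tz": 0,"wx": 0,"wy": 0,"wz": 0,"fingers": 0},{"tx": 0.0005,"ty": -0.0024,"tz": 0,"wx": 0,"wy": 0,"wz": 0,"fingers": 0},{"tx": 0.0005,"ty": -0.0024,"tz": 0,"wx": 0,"wy": 0,"wz": 0,"fingers": 0},{"tx": 0.0005,"ty": -0.0024,"tz": 0,"wx": 0,"wy": 0,"wz": 0,"fingers": 0},{"tx": 0.0005,"ty": -0.0024,"tz": 0,"wx": 0,"wy": 0,"wz": 0,"fingers": 0},{"tx": 0.0005,"ty": -0.0024,"tz": 0,"wx": 0,"wy": 0,"wz": 0,"fingers": 0},{"tx": 0.0005,"ty": -0.0024,"tz": 0,"wx": 0,"wy": 0,"wz": 0,"fingers": 0}]'

```text
t: 18.45
eef_pos: [610.1, -29.7, 140.3]
eef_rot: [-0.0, 3.141, 0.0]
ft_force: [-0.3, 0.9, -0.4]
finger_gap: 0.209
finger_force: 35.0
```

```bash
python3 s.py
python3 - <<'E'
from plant import *
from h import *
for n in("top","wrist"):
    d=get_image(n);P=cloud(d);cv2.imwrite(f"pics/f_{n}.png",d["frame"][:,:,::-1])
    Q=P.reshape(-1,3);C=np.array([566,-28.8]);r=np.hypot(*(Q[:,:2]-C).T)
    rm=Q[(r>38)&(r<60)&(Q[:,2]>124)&(Q[:,2]<138)];print(n,circ(rm[:,:2]),len(rm))
E
```

```text
18.5 [610.05 -29.72 140.33] [ 0.15  0.47 -0.93] 34.99748110771179 ang -0.41 r 44.95
top (array([565.6174455 , -31.83610463]), np.float64(47.01544659416893)) 344
wrist (array([565.46434463, -29.38736197]), np.float64(48.437789480190695)) 9204
```

View pics/f_wrist.png

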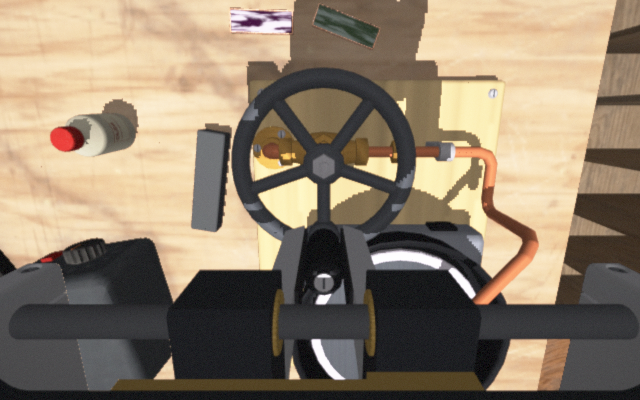

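The wrist picture shows the hub at about (323,166) and the handle top at (323,283). That spoke is square to the board's near edge (row 80), so the handle lies along the lap's x axis. It is still gripped, the push is close to zero, and the loose things have not moved.

```bash
python3 -c "
from plant import *
print(hand_in())"
```

```text
the job is handed in; nothing more can be done
None
```

I screwed the valve shut until it seated (about 14 N push at the handle, roughly -0.16 rad on the seat). I then backed it off two full turns, to within about a degree by camera and arm readings, and handed it in at about 18.6 s of the 66 s with the handle still gripped and nearly unloaded; no verdict came back.

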